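# Turn the doming block to its large cup

### The arm

A 6-joint arm with a two-finger parallel gripper is mounted at the origin on the work surface. World frame = base frame: x ahead of the robot, y to its left, z up, the work surface at z = 0. Lengths are in m, angles in degrees, forces in N, time in s.
With the tool pointing down it reaches from about 0.325 to 0.925 m from the base axis. Payload 3.1 kg.
Tool frame: the origin (TCP) lies between the finger pads; the fingertips stand 14 mm ahead of it and the grasp point (between the pads) lies 5 mm behind it (ctrl.tip_extent is the distance from the TCP to the fingertips, in m); z points along the fingers, y is the direction in which the jaws open and shut (so a half turn about z gives the same grasp; the last joint's range is limited). The gripper opens to 85 mm and grips with 20 to 120 N. Pads are 22 mm wide; open, the fingers measure 114 mm over their backs; the gripper's body (76 mm by 85 mm) begins 54 mm behind the grasp point. The pads swing forward as they close: fully open they stand 13 mm farther back than shut.
Start: joints at [60.035, 12.427, 92.441, -0, 75.132, -6.429], TCP at [0.25, 0.573, 0.245] pointing down, gripper open.
Joint ranges: [-157.48, 157.48], [-44.54, 120.13], [17.64, 146.25], [-64.5, 244.5], [7.68, 150.69], [-147.95, 147.95]. Speed limits (degrees/s): [159.86, 159.86, 180, 180, 180, 180].

### API

Orientations are given as [roll, pitch, yaw] about the fixed x, y, z axes, in that order (R = Rz(yaw) Ry(pitch) Rx(roll)).
In Python, from cell import ctrl gives the robot as it stands.
- The arm moves only by the shell command python3 -m creep 'ROWS'. ROWS is JSON, a list of rows, each a list of 5 numbers: the finger opening in m, from 0 to 0.0854, then the shift along the tool's x, y, z in m, then the turn about the tool's z in rad. A call has 1 to 5 rows; each row is the pose to reach, as a shift and turn from the pose commanded when the call began, along the tool's axes at that moment; what a row does not reach only later rows make up. A row lasts 1/10 s, in which the tool goes at most 50 mm and 8.59 degrees, less where a joint would pass 70% of its speed; a pose out of reach is approached as far as the arm can. A call with a gripper value outside its range is refused whole. The fingers move at their own pace and stop on an object; the grip force is fixed at half the most. Time passes only in rows, so rows that repeat a pose let the fingers close. It gives the time, the measured TCP pose, the force and the opening at its end, in the units of the state.
- ctrl.observe(): the state, without advancing time (a new reading comes with each control period).
- ctrl.read_camera(name): name is "side" or "top" or "wrist"; returns a dict with "pixels" (400x640x3 uint8, red, green, blue), "mtx" (3x3 intrinsics, pixels), "D" ([k1, k2, p1, p2, k3] as OpenCV has them; the pictures are not rectified), "R" (3x3) and "t" (3): a world point X has camera coordinates R X + t. Camera axes: x right, y down, z forward; pixel columns grow to the right and rows downward; lengths in m; the calibration is good to about 2 mm. A picture is of the moment at which its call begins. There is no depth.
- ctrl.hand_in(): hands the job in, once; it reports no verdict.
The state is a dict: "t": time; "joints": joint angles; "joint_vel": joint speeds; "joint_efforts": joint torques, N m; "tool_pos": TCP position; "ee_rot": TCP orientation; "wrist_force": force on the tool from outside, world axes, zero at the start; "moment": the same for the moment, N m; "grip_width": finger opening in m.
Only numpy, scipy, OpenCV 4.12 (cv2) and the standard library are available. Lean on these libraries where they do the work, as an engineer would, in place of code of your own. Each camera call takes 0.05 s, during which the arm holds its last target. There are 200 camera calls.

### The job

The brass doming block stands on the black rubber mat with its one large cup facing sideways. With the fingertips, push it over so that it rolls onto its side and the large cup faces straight up, then push it along until it stands flat in the middle of the mat, ready for the punch. Only push it, steadily: never pick it up or knock it flying, and leave the hammer, wrench, tub and punch stand around the mat where they are.

Things in the scene. Friction and masses are not known exactly. Their poses are not given: they have to be found in the camera images.
- doming_block: Brass doming block, a 50 mm cube of 0.75 to 1 kg with round cups in all six faces. Origin at the cube's centre. The one large cup is in its +x face; its +z face is on top at the start. The opposite face (-x) has four 19 mm cups, +y two 20 mm and two 12 mm, -y five and -z nine small ones. Past 45 degrees it falls by itself on to the next face, its centre 50 mm farther along.
- large_cup (a point): Centre of the mouth of the block's large cup, 38 mm across and about 10 mm deep, in the plane of the +x face, 25 mm from the block's centre; 6 mm of flat rim is left at the middle of each edge. At the start it faces sideways, more or less away from the robot.
- medium_cup (a point): Centre of the mouth of a medium cup, 26 mm across, in the face that is on top at the start (+z): it lies 9 mm off the face's centre towards the large-cup side; a row of three 10 mm cups runs along the opposite edge of that face.
- mat: Black rubber mat, 280 x 280 mm, 4 mm thick, fixed to the bench; the block starts on it. Origin at the middle of its underside (z = 0), x and y along its edges. Rubber grips the block (friction 0.8 to 1.1): pushed within 10 mm of its top edge the block tips over its opposite lower edge; pushed within 15 mm of the mat, by the fingertips alone with the gripper leaning back off it, it slides upright.
- hammer: Hammer 250 mm long with wooden handle and steel head, lying on the bench outside the left edge of the mat; up to 26 mm high. Origin on the bench under the middle of its length, x along the handle towards the head.
- wrench: Steel adjustable wrench, 200 mm long, 14 mm high, lying on the bench outside the right edge of the mat. Origin on the bench near the middle of its length, x towards the jaw.
- punch_stand: Wooden stand 50 x 150 x 34 mm with a row of five ball-ended steel doming punches standing up out of it, 77 mm high overall; it stands on the bench beyond the mat's far edge, its long side (its y) along that edge. Origin at the centre of its underside.
- tub: Low round empty green plastic tub, 94 mm across and 40 mm high, on the bench near the mat's near right corner. Origin at the centre of its underside.

How it is judged:
By the outcome, as a careful person would: the job done as asked, in the order asked, and still so for the second after the job is handed in, with the robot touching nothing.
It also fails if it takes over 58 s, if anything falls off the work surface, if the arm or the gripper's body presses on something with over 40 N, if the wrist force passes 120 N, or if a joint passes its speed limit or range.

## Working session

There is one attempt and no reset: what is moved stays moved. The work goes in short steps, Python scripts to look and compute and a shell command to move; the robot and the scene stay as the last step left them, time stands still between calls to the robot, and variables do not carry over. Pictures are saved under pics/ and viewed, about 8 in all and at most 12, crops included, and the job is handed in when it is done.

```bash
ls; mkdir -p pics
python3 - <<'E'
from cell import ctrl
import cv2,numpy as np
print(ctrl.observe(), ctrl.tip_extent)
for n in ["top","side"]:
    c=ctrl.read_camera(n); cv2.imwrite(f"pics/{n}0.png",c["pixels"][:,:,::-1]); np.savez(f"{n}0.npz",**c)
    print(n,c["mtx"],c["D"],c["R"],c["t"], -np.array(c["R"]).T@c["t"])
E
```

```text
pics
{'t': 0.0, 'joints': array([ 6.00332914e+01,  1.24773326e+01,  9.25275270e+01, -8.72566950e-04,
        7.51312519e+01, -6.42721968e+00]), 'joint_vel': array([-0.0482485 ,  0.03103779, -0.03124127, -0.08568552,  0.03482954,
        0.0207156 ]), 'joint_efforts': array([-1.34541019e-04, -3.96851420e+01, -3.03844821e+01, -2.05581687e-04,
        9.79549630e-03, -2.55357071e-05]), 'tool_pos': array([0.24919652, 0.5723333 , 0.24397067]), 'ee_rot': array([-1.79864650e+02, -1.43989318e-02,  1.56460719e+02]), 'wrist_force': array([ 1.14798971, -0.53930556,  0.02691151]), 'moment': array([-0.01910448, -0.00187343, -0.04212666]), 'grip_width': 0.08553559396412697} 0.014
top [[434.68618786   0.         322.34645842]
 [  0.         434.68618786 199.35433953]
 [  0.           0.           1.        ]] [-0.05891365  0.          0.          0.          0.        ] [[-0.00432324 -0.99955237  0.02960345]
 [-0.99629955  0.00176418 -0.0859307 ]
 [ 0.08584    -0.02986541 -0.99586121]] [0.03278263 0.59014807 0.79650964] [0.5197336  0.05551491 0.84295441]
side [[381.37313282   0.         322.42377242]
 [  0.         381.37313282 197.90553456]
 [  0.           0.           1.        ]] [-0.03091095  0.          0.          0.          0.        ] [[-0.99529859 -0.09645333  0.00880133]
 [-0.06748642  0.62545867 -0.77733329]
 [ 0.06947152 -0.7742727  -0.62902742]] [0.56281216 0.07859947 0.81428138] [0.50890119 0.63560023 0.56834981]
```

View pics/top0.png

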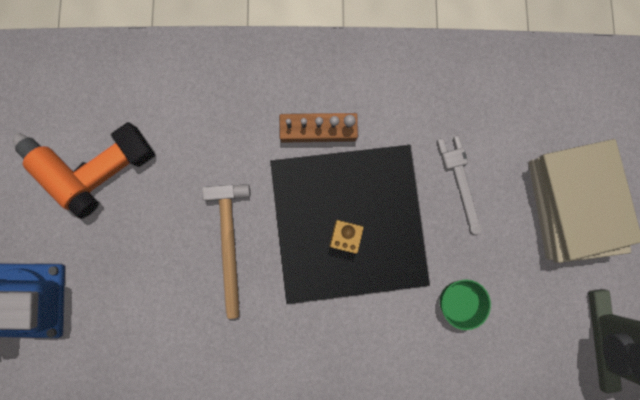

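View pics/side0.png

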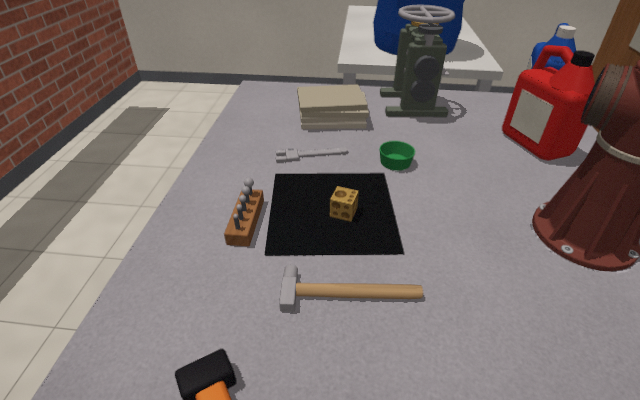

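Top view: block at about (347,237), with the medium cup toward image-up (+x world) and the three-cup row toward the robot. The mat corners are near (271,160), (411,146), (429,286) and (287,303). So the large cup faces +x. I need to push its top edge toward the robot to tip the block, then push it back out to the mat centre.

```bash
cat > h.py <<'E'
import numpy as np,cv2
def ray(c,px):
    u=cv2.undistortPoints(np.array(px,float).reshape(-1,1,2),c["mtx"],np.array(c["D"],float)).reshape(-1,2)
    R=np.array(c["R"]);d=np.c_[u,np.ones(len(u))]@R
    return -R.T@np.array(c["t"]),d
def plane(c,px,z):
    o,d=ray(c,px); return o+d*((z-o[2])/d[:,2])[:,None]
def proj(c,X):
    r,_=cv2.Rodrigues(np.array(c["R"])); return cv2.projectPoints(np.array(X,float).reshape(-1,1,3),r,np.array(c["t"]),c["mtx"],np.array(c["D"],float))[0].reshape(-1,2)
def tri(c1,p1,c2,p2):
    o1,d1=ray(c1,[p1]);o2,d2=ray(c2,[p2]);A=np.c_[d1[0],-d2[0]];s=np.linalg.lstsq(A,o2-o1,rcond=None)[0]
    a=o1+s[0]*d1[0];b=o2+s[1]*d2[0];return (a+b)/2,np.linalg.norm(a-b)
def biggest(m):
    cs=cv2.findContours(m.astype(np.uint8),cv2.RETR_EXTERNAL,cv2.CHAIN_APPROX_NONE)[0];return max(cs,key=cv2.contourArea)
def brass(c,box):
    hsv=cv2.cvtColor(c["pixels"],cv2.COLOR_RGB2HSV);m=(hsv[...,0]>8)&(hsv[...,0]<32)&(hsv[...,1]>90)&(hsv[...,2]>60)
    k=np.zeros(m.shape,bool);x0,y0,x1,y1=box;k[y0:y1,x0:x1]=1
    return cv2.morphologyEx((m&k).astype(np.uint8),cv2.MORPH_CLOSE,np.ones((5,5)))
def matcorners(c,box):
    m=c["pixels"].max(2)<45;k=np.zeros(m.shape,bool);x0,y0,x1,y1=box;k[y0:y1,x0:x1]=1
    m=cv2.morphologyEx((m&k).astype(np.uint8),cv2.MORPH_OPEN,np.ones((5,5)))
    return cv2.approxPolyDP(cv2.convexHull(biggest(m)),12,True).reshape(-1,2)
E
python3 - <<'E'
from h import *
T=np.load("top0.npz");S=np.load("side0.npz");T=dict(T);S=dict(S)
for c,b,n in [(T,(262,143,440,310),"top"),(S,(255,165,410,262),"side")]:
    q=matcorners(c,b);P=plane(c,q,.004);print(n,q.tolist());print(P.round(4),"centre",P.mean(0) if len(q)==4 else 0)
    k=biggest(brass(c,(280,150,420,290)));print("brass",cv2.boundingRect(k),cv2.minAreaRect(k),cv2.contourArea(k),cv2.approxPolyDP(cv2.convexHull(k),2.5,True).reshape(-1,2).tolist())
    x,y,w,h=cv2.boundingRect(k);I=c["pixels"][y-12:y+h+12,x-12:x+w+12,::-1];cv2.imwrite(f"pics/b_{n}.png",cv2.resize(I,(390,390),interpolation=cv2.INTER_CUBIC));print(x-12,y-12,w+24,h+24)
a=cv2.imread("pics/b_top.png");b=cv2.imread("pics/b_side.png");cv2.imwrite("pics/b.png",np.hstack([a,b]))
E
```

```text
top [[413, 182], [427, 284], [332, 296], [327, 251]]
[[ 0.6259 -0.1478  0.004 ]
 [ 0.4277 -0.1711  0.004 ]
 [ 0.4069  0.0127  0.004 ]
 [ 0.4925  0.0218  0.004 ]] centre [ 0.4882422  -0.07105899  0.004     ]
brass (330, 220, 34, 34) ((346.29412841796875, 236.3235321044922), (29.83188247680664, 29.10427474975586), 14.03624439239502) 807.5 [[336, 220], [363, 227], [356, 253], [330, 246]]
318 208 58 58
side [[383, 174], [402, 253], [265, 254], [276, 174]]
[[ 0.4265 -0.1725  0.004 ]
 [ 0.3957  0.0986  0.004 ]
 [ 0.6677  0.1298  0.004 ]
 [ 0.6981 -0.1427  0.004 ]] centre [ 0.5470061 -0.0217113  0.004    ]
brass (330, 186, 29, 35) ((343.01177978515625, 202.9470672607422), (27.550168991088867, 31.780315399169922), 12.52880859375) 746.0 [[337, 186], [358, 190], [351, 220], [330, 216], [330, 198]]
318 174 53 59
```

View pics/b.png

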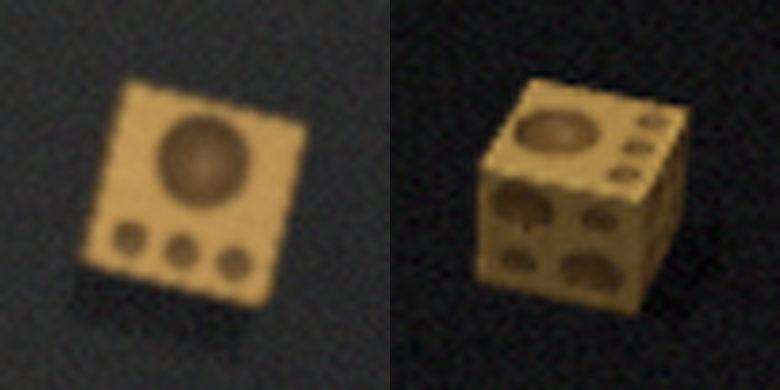

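Block crops: the medium cup is at about (348,232) in the top view and points image-up. The side view's top face has corners at about (337,186), (359,190), (352,205) and (330,199).

Run:
```python
from h import *
T=dict(np.load("top0.npz"));S=dict(np.load("side0.npz"))
# mat in top view: looser threshold
m=(T["pixels"].max(2)<62);k=np.zeros(m.shape,bool);k[143:310,262:440]=1
m=cv2.morphologyEx((m&k).astype(np.uint8),cv2.MORPH_OPEN,np.ones((5,5)))
q=cv2.approxPolyDP(cv2.convexHull(biggest(m)),8,True).reshape(-1,2);P=plane(T,q,.004);print(q.tolist(),P.round(4).tolist(),P.mean(0))
t=[(336,219.5),(363.5,226.5),(356.5,253.5),(329.5,246.5)]  # far-left, far-right, near-right, near-left
s=[(330,199),(337.4,186.1),(358.8,189.9),(352,204.7)]
X=[]
for a,b in zip(t,s):
    p,e=tri(T,a,S,b);X.append(p);print(p.round(4),"gap",round(e,4))
X=np.array(X);print("ctr",X.mean(0));P=plane(T,t,.054);print("top plane",P.round(4).tolist(),P.mean(0));P2=plane(S,s,.054);print("side plane",P2.mean(0))
for Q in(P,P2): 
    d=(Q[0]+Q[1]-Q[2]-Q[3]);e=Q[0]-Q[1]+Q[3]-Q[2];print("yaw",np.degrees(np.arctan2(d[1],d[0])),np.degrees(np.arctan2(-e[0],e[1])),np.linalg.norm(d)/2,np.linalg.norm(e)/2)
```

```text
[[409, 146], [428, 284], [287, 302], [272, 161]] [[0.6976, -0.1415, 0.004], [0.4277, -0.173, 0.004], [0.3962, 0.0985, 0.004], [0.6672, 0.1282, 0.004]] [ 0.54718897 -0.02197103  0.004     ]
[0.55   0.0073 0.0563] gap 0.0018
[ 0.5373 -0.0429  0.0539] gap 0.0015
[ 0.4891 -0.0291  0.0578] gap 0.0006
[0.502  0.0193 0.0548] gap 0.0004
ctr [ 0.51958466 -0.01134547  0.0556956 ]
top plane [[0.5509, 0.0072, 0.054], [0.538, -0.0428, 0.054], [0.4893, -0.0296, 0.054], [0.5022, 0.0193, 0.054]] [ 0.52011006 -0.01147706  0.054     ]
side plane [ 0.51904656 -0.01349232  0.054     ]
yaw -14.583747610186066 -14.625189034842238 0.050390683090491564 0.051086033488230334
yaw -13.374515283155151 -14.51531376018672 0.04901165143263094 0.051477964318328226
```

Block centre is about (0.5195,-0.012), with its top at z≈0.054–0.056 as expected. Block yaw is -14.5°. Mat centre is (0.547,-0.022). After tipping, the block should sit near (0.471,0.000), so the push to centre runs almost along the block's own axis. First move is over the mat, with the fingers closing on the way.

```bash
python3 -m creep '[[0.04,-0.03,-0.023,0,0],[0,-0.066,-0.051,0,0],[0,-0.102,-0.079,0,0],[0,-0.138,-0.107,0,0],[0,-0.18,-0.139,0,0]]'
python3 -m creep '[[0,-0.036,-0.028,0,0],[0,-0.072,-0.056,0,0],[0,-0.108,-0.084,0,0],[0,-0.144,-0.111,0,0],[0,-0.18,-0.139,0,0]]'
python3 -m creep '[[0,-0.04,-0.031,0,-0.04],[0,-0.08,-0.062,0,-0.08],[0,-0.12,-0.093,0,-0.12],[0,-0.155,-0.12,0,-0.158],[0,-0.18,-0.139,0,-0.158]]'
python3 - <<'E'
from cell import ctrl
import cv2,numpy as np
o=ctrl.observe();print(o["t"],o["tool_pos"],o["ee_rot"],o["wrist_force"],o["grip_width"])
E
```

```text
t: 0.6
tool_pos: [0.3578, 0.3746, 0.2448]
ee_rot: [-180.0, -0.0, 156.5]
wrist_force: [0.5, 0.5, -0.4]
grip_width: 0.0121
t: 1.1
tool_pos: [0.4675, 0.1751, 0.245]
ee_rot: [-180.0, -0.0, 156.5]
wrist_force: [-0.3, 0.3, -0.3]
grip_width: 0.0
t: 1.6
tool_pos: [0.5775, -0.0255, 0.2448]
ee_rot: [-180.0, -0.0, 165.4]
wrist_force: [0.2, 0.8, 0.1]
grip_width: 0.0002
1.6 [ 0.5774791  -0.0254893   0.24475316] [-1.79964741e+02 -1.42862008e-02  1.65422967e+02] [0.15704985 0.83143424 0.08645495] 0.0001719612817307644
```

```bash
python3 -m creep '[[0,0,0,0.03,0],[0,0,0,0.07,0],[0,0,0,0.115,0],[0,0,0,0.155,0],[0,0,0,0.181,0]]'
python3 - <<'E'
from cell import ctrl
from h import *
out=[]
for n,b in [("side",(250,130,410,250)),("top",(270,150,430,270))]:
    c=ctrl.read_camera(n);np.savez(f"{n}1.npz",**c);x0,y0,x1,y1=b;out.append(cv2.resize(c["pixels"][y0:y1,x0:x1,::-1],(400,300),interpolation=cv2.INTER_CUBIC))
    o=ctrl.observe();p=o["tool_pos"]-[0,0,.014];print(n,"tip px",proj(c,p))
cv2.imwrite("pics/c1.png",np.hstack(out));print(o["tool_pos"])
E
```

```text
t: 2.1
tool_pos: [0.5738, -0.0221, 0.0602]
ee_rot: [-180.0, -0.3, 165.5]
wrist_force: [0.8, -0.8, -1.0]
grip_width: 0.0001
side tip px [[321.07376967 194.97183634]]
top tip px [[351.28046195 208.40468387]]
[ 0.5716827  -0.02174871  0.05876923]
```

View pics/c1.png

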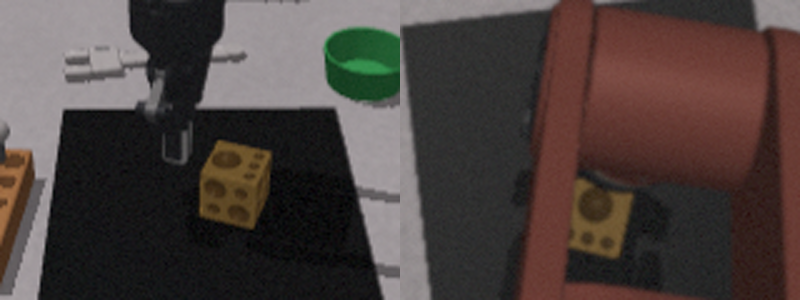

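The fingertips sit at side pixel (321,195), matching the projection. The block is undisturbed and there is a gap of about 15–20 mm. The tip is slightly low, so I'll hold one row to see whether that is settling.

```bash
python3 -m creep '[[0,0,0,0,0],[0,0,0,0,0]]'
```

```text
t: 2.4
tool_pos: [0.5786, -0.0228, 0.0665]
ee_rot: [180.0, 0.2, 165.5]
wrist_force: [-0.5, -0.8, 0.4]
grip_width: 0.0002
```

```bash
python3 -m creep '[[0,0.002,0,0,0],[0,0.006,0,0,0],[0,0.01,0,0,0],[0,0.014,0,0,0],[0,0.016,0,0,0]]'
python3 -m creep '[[0,0.001,0,0,0],[0,0.002,0,0,0],[0,0.003,0,0,0],[0,0.004,0,0,0],[0,0.005,0,0,0]]'
```

```text
t: 2.9
tool_pos: [0.5606, -0.0183, 0.0644]
ee_rot: [-180.0, -0.0, 165.5]
wrist_force: [-0.0, 0.5, 0.1]
grip_width: -0.0001
t: 3.4
tool_pos: [0.5568, -0.0173, 0.0644]
ee_rot: [180.0, 0.1, 165.5]
wrist_force: [2.1, -1.3, -0.5]
grip_width: 0.0001
```

```bash
python3 -m creep '[[0,0.002,0,-0.001,0],[0,0.004,0,-0.002,0],[0,0.006,0,-0.004,0],[0,0.008,0,-0.006,0],[0,0.01,0,-0.007,0]]'
python3 - <<'E'
from cell import ctrl
from h import *
c=ctrl.read_camera("side");cv2.imwrite("pics/c2.png",cv2.resize(c["pixels"][150:240,270:390,::-1],(480,360),interpolation=cv2.INTER_CUBIC))
E
```

```text
t: 3.9
tool_pos: [0.5475, -0.0149, 0.0721]
ee_rot: [180.0, 0.1, 165.5]
wrist_force: [3.0, -1.4, 1.8]
grip_width: 0.0003
```

View pics/c2.png

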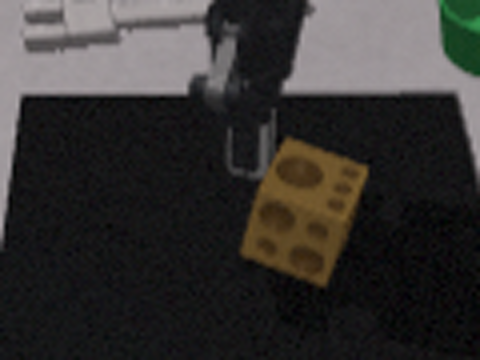

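The block is tipping toward the robot by about 10°, with the fingertip at its top edge near side pixel (332,191). I'll carry on along the arc.

```bash
python3 -m creep '[[0,0.002,0,-0.001,0],[0,0.004,0,-0.002,0],[0,0.006,0,-0.0035,0],[0,0.008,0,-0.005,0],[0,0.01,0,-0.006,0]]'
python3 -m creep '[[0,0.002,0,-0.001,0],[0,0.004,0,-0.002,0],[0,0.006,0,-0.003,0],[0,0.0085,0,-0.0035,0],[0,0.011,0,-0.0045,0]]'
python3 - <<'E'
from cell import ctrl
from h import *
c=ctrl.read_camera("side");cv2.imwrite("pics/c3.png",cv2.resize(c["pixels"][150:240,270:390,::-1],(480,360),interpolation=cv2.INTER_CUBIC))
E
```

```text
t: 4.45
tool_pos: [0.5374, -0.0123, 0.078]
ee_rot: [180.0, 0.1, 165.5]
wrist_force: [4.0, -0.7, 5.3]
grip_width: -0.0002
t: 4.95
tool_pos: [0.5261, -0.0094, 0.0822]
ee_rot: [-180.0, -0.0, 165.5]
wrist_force: [2.1, -0.2, 6.1]
grip_width: 0.0002
```

View pics/c3.png

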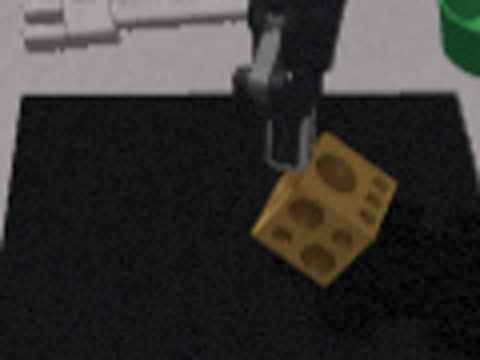

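About 30–35° now, with the tip still on the top rim near (342,191). I'll go slowly over the balance point.

```bash
python3 -m creep '[[0,0.002,0,-0.0005,0],[0,0.004,0,-0.001,0],[0,0.006,0,-0.0015,0],[0,0.008,0,-0.002,0],[0,0.01,0,-0.0025,0]]'
python3 -m creep '[[0,0.0015,0,0,0],[0,0.003,0,0,0],[0,0.0045,0,-0.0005,0],[0,0.006,0,-0.0005,0],[0,0.007,0,-0.0005,0]]'
```

```text
t: 5.5
tool_pos: [0.5141, -0.0064, 0.0829]
ee_rot: [-180.0, -0.3, 165.5]
wrist_force: [0.3, -0.2, 0.3]
grip_width: 0.0001
t: 6.0
tool_pos: [0.5097, -0.0052, 0.0847]
ee_rot: [-180.0, -0.0, 165.5]
wrist_force: [0.2, -0.1, -0.3]
grip_width: 0.0
```

Force has dropped to about zero, so it has fallen over. Lifting and looking.

```bash
python3 -m creep '[[0,-0.002,0,-0.015,0],[0,-0.002,0,-0.035,0],[0,-0.002,0,-0.055,0],[0,0,0,-0.065,0],[0,0,0,-0.07,0]]'
python3 -m creep '[[0,0.015,0,0,0],[0,0.04,0,0,0],[0,0.07,0,0,0],[0,0.095,0,0,0],[0,0.105,0,0,0]]'
python3 - <<'E'
from cell import ctrl
from h import *
c=ctrl.read_camera("side");c=ctrl.read_camera("side");np.savez("side4.npz",**c);print(ctrl.observe()["tool_pos"])
cv2.imwrite("pics/c4.png",cv2.resize(c["pixels"][140:245,265:405,::-1],(700,525),interpolation=cv2.INTER_CUBIC))
E
```

```text
t: 6.5
tool_pos: [0.5104, -0.0052, 0.1559]
ee_rot: [180.0, 0.1, 165.5]
wrist_force: [0.8, -0.8, -0.5]
grip_width: 0.0003
t: 7.0
tool_pos: [0.4053, 0.0217, 0.1533]
ee_rot: [-180.0, -0.2, 165.5]
wrist_force: [-0.2, -0.2, 0.1]
grip_width: 0.0001
[0.4069682  0.02135299 0.15404477]
```

View pics/c4.png

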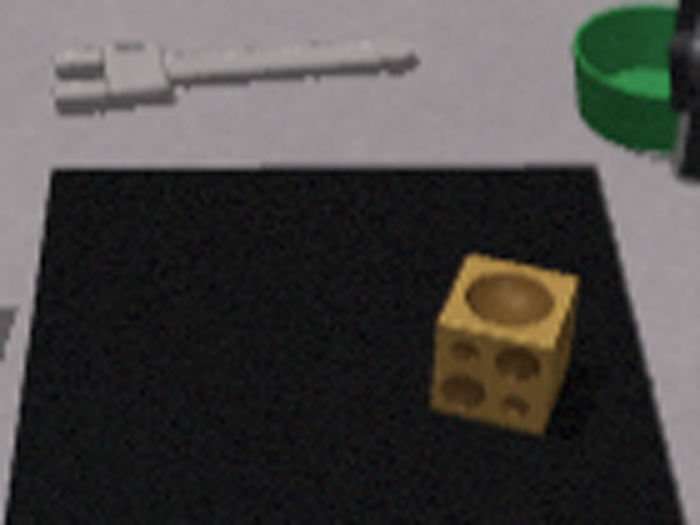

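The large cup faces straight up. The top-face corners in the side view are about (359,191), (381,195), (376,210) and (352,204). Now locating the block and working out the push.

Run:
```python
from h import *
S=dict(np.load("side4.npz"))
s=[(352.2,204),(359,190.8),(380.8,195),(376,210)] # far-left, far-right, near-right, near-left
Q=plane(S,s,.054);d=(Q[0]+Q[1]-Q[2]-Q[3]);e=Q[0]-Q[1]+Q[3]-Q[2];C=Q.mean(0)
print(C,"yaw",np.degrees(np.arctan2(d[1],d[0])),np.degrees(np.arctan2(-e[0],e[1])),np.linalg.norm(d)/2,np.linalg.norm(e)/2)
# cup centre by ellipse in crop
print("cup",plane(S,[(265+510/5,140+300/5)],.054))
M=np.array([.547,-.022]);a=np.radians(165.45);x=np.array([np.cos(a),np.sin(a)]);y=np.array([np.sin(a),-np.cos(a)])
for c in (C[:2],plane(S,[(367,200)],.054)[0,:2]):
    v=M-c;print("block->mat tool x,y",v@x,v@y,"dir",np.degrees(np.arctan2(v[1],v[0])))
    w=np.array([.4070,.0214])-c;print("tool rel block x,y",w@x,w@y)
```

```text
[ 0.47048036 -0.00142716  0.054     ] yaw -13.804512690261635 -13.881858415243201 0.05004923771347302 0.0505698368347783
cup [[ 0.47043691 -0.00064883  0.054     ]]
block->mat tool x,y -0.07923396559847189 -0.0006894195414548221 dir -15.048521472921054
tool rel block x,y 0.0671792180735949 0.00614722049657937
block->mat tool x,y -0.07947155801768875 -0.0014318626181468522 dir -15.582203360738356
tool rel block x,y 0.06694162565437804 0.005404777419887343
```

The push is 79 mm along -tool x, with only a lateral trim of about 5 mm for the tool. Lowering on the near side with the tip about 9 mm above the mat, then approaching.

```bash
python3 -m creep '[[0,0,-0.005,0.02,0],[0,0,-0.005,0.05,0],[0,0,-0.005,0.085,0],[0,0,-0.005,0.112,0],[0,0,-0.005,0.122,0]]'
python3 -m creep '[[0,0,0,0,0],[0,0,0,0.002,0],[0,0,0,0.004,0],[0,0,0,0.005,0]]'
python3 -m creep '[[0,-0.003,0,0,0],[0,-0.008,0,0,0],[0,-0.014,0,0,0],[0,-0.019,0,0,0],[0,-0.022,0,0,0]]'
python3 -m creep '[[0,-0.002,0,0,0],[0,-0.004,0,0,0],[0,-0.006,0,0,0],[0,-0.008,0,0,0],[0,-0.01,0,0,0]]'
```

```text
t: 7.6
tool_pos: [0.4059, 0.0161, 0.0303]
ee_rot: [-180.0, -0.3, 165.5]
wrist_force: [-0.5, -0.2, 0.8]
grip_width: -0.0001
t: 8.0
tool_pos: [0.4084, 0.016, 0.0289]
ee_rot: [180.0, 0.2, 165.5]
wrist_force: [0.6, -1.0, -0.6]
grip_width: 0.0
t: 8.5
tool_pos: [0.4293, 0.0104, 0.028]
ee_rot: [180.0, 0.0, 165.5]
wrist_force: [0.3, -0.8, -0.0]
grip_width: 0.0001
t: 9.0
tool_pos: [0.4368, 0.0084, 0.0275]
ee_rot: [-180.0, -0.2, 165.5]
wrist_force: [-4.5, 1.7, 3.4]
grip_width: -0.0003
```

```bash
python3 -m creep '[[0,-0.001,0,0,0],[0,-0.002,0,0,0],[0,-0.003,0,0,0],[0,-0.004,0,0,0],[0,-0.006,0,0,0]]'
python3 - <<'E'
from cell import ctrl
from h import *
c=ctrl.read_camera("side");np.savez("side5.npz",**c);print(ctrl.observe()["tool_pos"])
cv2.imwrite("pics/c5.png",cv2.resize(c["pixels"][140:245,265:405,::-1],(700,525),interpolation=cv2.INTER_CUBIC))
E
```

```text
t: 9.5
tool_pos: [0.4367, 0.0084, 0.0263]
ee_rot: [-179.9, -1.0, 165.5]
wrist_force: [-18.2, 6.0, 17.7]
grip_width: -0.0
[0.43742808 0.00817407 0.02628558]
```

View pics/c5.png

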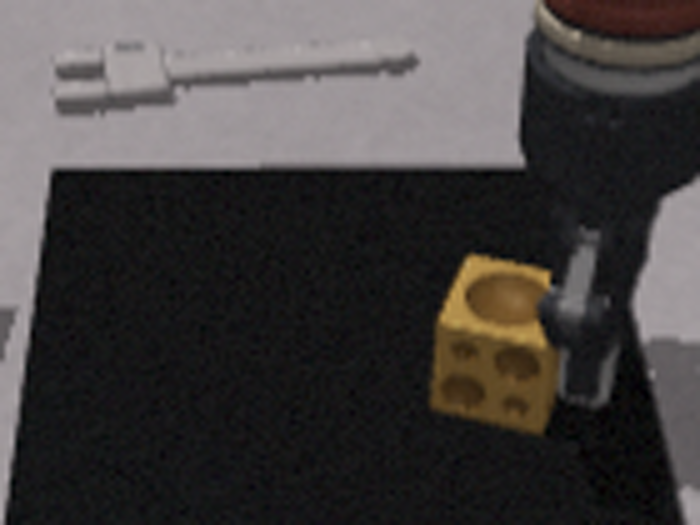

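The block hasn't moved. The finger's knuckle, at about (380,201) in the side view, rests against the block's top edge and gives 18 N with a large vertical part. I'll back off, raise the tip to about 15 mm above the mat so the knuckle clears, and try again.

```bash
python3 -m creep '[[0,0.005,0,0,0],[0,0.012,0,0,0],[0,0.014,0,-0.003,0],[0,0.014,0,-0.006,0],[0,0.014,0,-0.006,0]]'
python3 -m creep '[[0,-0.002,0,0,0],[0,-0.004,0,0,0],[0,-0.006,0,0,0],[0,-0.008,0,0,0]]'
python3 -m creep '[[0,-0.001,0,0,0],[0,-0.002,0,0,0],[0,-0.003,0,0,0]]'
python3 -m creep '[[0,-0.001,0,0,0],[0,-0.002,0,0,0],[0,-0.003,0,0,0]]'
```

```text
t: 10.05
tool_pos: [0.4316, 0.0099, 0.0348]
ee_rot: [180.0, 0.2, 165.5]
wrist_force: [0.2, -0.0, -0.7]
grip_width: 0.0002
t: 10.45
tool_pos: [0.4383, 0.0081, 0.0338]
ee_rot: [-180.0, 0.0, 165.5]
wrist_force: [-0.0, -0.1, 0.0]
grip_width: -0.0
t: 10.75
tool_pos: [0.4387, 0.008, 0.0332]
ee_rot: [-180.0, -0.3, 165.5]
wrist_force: [-7.2, 2.0, 5.1]
grip_width: 0.0001
t: 11.05
tool_pos: [0.4387, 0.0079, 0.0324]
ee_rot: [-180.0, -0.7, 165.5]
wrist_force: [-11.2, 3.4, 7.6]
grip_width: -0.0
```

Still touching high, since the vertical share stays large. I'll back off and raise so the block's top edge is below the knuckle (tip about 18 mm up, still under the roughly 23 mm tipping height), pushing in tiny steps and watching the force.

```bash
python3 -m creep '[[0,0.005,0,0,0],[0,0.01,0,0,0],[0,0.01,0,-0.003,0],[0,0.01,0,-0.0045,0],[0,0.01,0,-0.0045,0]]'
python3 -m creep '[[0,-0.002,0,0,0],[0,-0.004,0,0,0],[0,-0.005,0,0,0],[0,-0.006,0,0,0]]'
python3 -m creep '[[0,-0.001,0,0,0],[0,-0.002,0,0,0],[0,-0.003,0,0,0]]'
python3 -m creep '[[0,-0.001,0,0,0],[0,-0.002,0,0,0],[0,-0.003,0,0,0]]'
python3 -m creep '[[0,-0.001,0,0,0],[0,-0.002,0,0,0],[0,-0.003,0,0,0]]'
```

```text
t: 11.55
tool_pos: [0.4353, 0.009, 0.0391]
ee_rot: [180.0, 0.1, 165.5]
wrist_force: [0.4, -1.1, -0.1]
grip_width: 0.0002
t: 11.95
tool_pos: [0.4387, 0.008, 0.0379]
ee_rot: [-180.0, -0.2, 165.5]
wrist_force: [-5.2, 1.3, 3.2]
grip_width: -0.0002
t: 12.25
tool_pos: [0.4388, 0.008, 0.0371]
ee_rot: [-180.0, -0.6, 165.5]
wrist_force: [-9.6, 4.1, 6.8]
grip_width: -0.0002
t: 12.55
tool_pos: [0.4402, 0.0075, 0.0366]
ee_rot: [-180.0, -0.7, 165.5]
wrist_force: [-9.7, 2.5, 6.4]
grip_width: -0.0002
t: 12.85
tool_pos: [0.4437, 0.0066, 0.0366]
ee_rot: [-180.0, -0.7, 165.5]
wrist_force: [-9.3, 3.0, 5.5]
grip_width: -0.0001
```

```bash
python3 -m creep '[[0,-0.001,0,0,0],[0,-0.002,0,0,0],[0,-0.003,0,0,0]]'
python3 - <<'E'
from cell import ctrl
from h import *
c=ctrl.read_camera("side");np.savez("side6.npz",**c);print(ctrl.observe()["tool_pos"])
a=dict(np.load("side5.npz"))["pixels"]
cv2.imwrite("pics/c6.png",np.hstack([cv2.resize(p[170:235,325:405,::-1],(390,317),interpolation=cv2.INTER_CUBIC) for p in (a,c["pixels"])]))
E
```

```text
t: 13.15
tool_pos: [0.4466, 0.0058, 0.0366]
ee_rot: [-180.0, -0.7, 165.5]
wrist_force: [-8.9, 3.1, 5.8]
grip_width: -0.0002
[0.44689634 0.00571826 0.0366994 ]
```

View pics/c6.png

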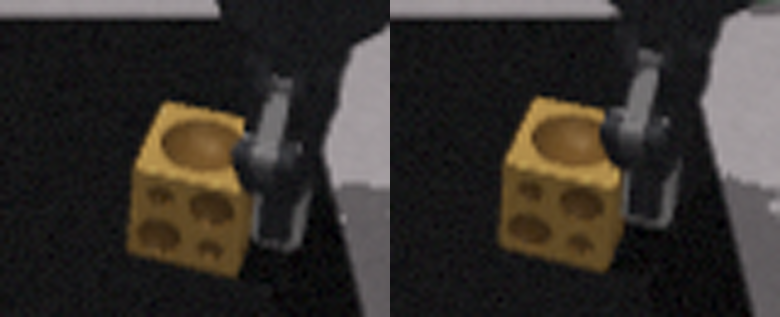

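The block has slid about 8 mm and stays flat: its bottom edge and verticals keep the same slope in both crops. The force is steady at about 10 N, so this push works. Continuing steadily.

```bash
R='x'; 
python3 -m creep '[[0,-0.001,0,0,0],[0,-0.0025,0,0,0],[0,-0.004,0,0,0],[0,-0.006,0,0,0],[0,-0.008,0,0,0]]'
python3 -m creep '[[0,-0.002,0,0,0],[0,-0.004,0,0,0],[0,-0.006,0,0,0],[0,-0.008,0,0,0],[0,-0.01,0,0,0]]'
python3 -m creep '[[0,-0.002,0,0,0],[0,-0.004,0,0,0],[0,-0.006,0,0,0],[0,-0.008,0,0,0],[0,-0.01,0,0,0]]'
python3 - <<'E'
from cell import ctrl
from h import *
c=ctrl.read_camera("side");np.savez("side7.npz",**c);print(ctrl.observe()["tool_pos"])
k=biggest(brass(c,(300,160,400,250)));print(cv2.boundingRect(k),cv2.approxPolyDP(cv2.convexHull(k),1.8,True).reshape(-1,2).tolist())
c=dict(np.load("side6.npz"));k=biggest(brass(c,(300,160,400,250)));print(cv2.boundingRect(k),cv2.approxPolyDP(cv2.convexHull(k),1.8,True).reshape(-1,2).tolist())
E
```

```text
t: 13.7
tool_pos: [0.4543, 0.0038, 0.0366]
ee_rot: [-180.0, -0.7, 165.5]
wrist_force: [-8.9, 2.3, 6.5]
grip_width: -0.0004
t: 14.2
tool_pos: [0.464, 0.0013, 0.0366]
ee_rot: [-180.0, -0.7, 165.5]
wrist_force: [-9.9, 2.4, 5.7]
grip_width: 0.0003
t: 14.7
tool_pos: [0.4737, -0.0012, 0.0366]
ee_rot: [-180.0, -0.7, 165.5]
wrist_force: [-10.1, 2.5, 4.7]
grip_width: -0.0001
[ 0.4743373  -0.00137397  0.0367371 ]
(335, 187, 26, 36) [[342, 187], [354, 189], [359, 201], [360, 213], [356, 222], [335, 216], [336, 198]]
(347, 190, 26, 36) [[354, 190], [368, 192], [372, 205], [372, 217], [368, 225], [347, 219], [348, 202]]
```

```bash
python3 -m creep '[[0,-0.002,0,0,0],[0,-0.004,0,0,0],[0,-0.006,0,0,0],[0,-0.008,0,0,0],[0,-0.01,0,0,0]]'
python3 -m creep '[[0,-0.002,0,0,0],[0,-0.004,0,0,0],[0,-0.006,0,0,0],[0,-0.008,0,0,0],[0,-0.01,0,0,0]]'
python3 -m creep '[[0,-0.002,0,0,0],[0,-0.004,0,0,0],[0,-0.006,0,0,0],[0,-0.008,0,0,0],[0,-0.01,0,0,0]]'
python3 -m creep '[[0,-0.002,0,0,0],[0,-0.004,0,0,0],[0,-0.0055,0,0,0],[0,-0.0065,0,0,0],[0,-0.007,0,0,0]]'
python3 - <<'E'
from cell import ctrl
from h import *
c=ctrl.read_camera("side");np.savez("side8.npz",**c);print(ctrl.observe()["tool_pos"])
k=biggest(brass(c,(280,150,400,250)));print(cv2.boundingRect(k),cv2.approxPolyDP(cv2.convexHull(k),1.8,True).reshape(-1,2).tolist())
E
```

```text
t: 15.25
tool_pos: [0.4834, -0.0037, 0.0366]
ee_rot: [-180.0, -0.7, 165.5]
wrist_force: [-9.3, 2.4, 5.7]
grip_width: -0.0003
t: 15.75
tool_pos: [0.4932, -0.0062, 0.0367]
ee_rot: [-180.0, -0.7, 165.5]
wrist_force: [-9.1, 2.3, 5.9]
grip_width: 0.0002
t: 16.25
tool_pos: [0.5029, -0.0087, 0.0366]
ee_rot: [-180.0, -0.7, 165.5]
wrist_force: [-10.6, 2.6, 6.1]
grip_width: -0.0001
t: 16.75
tool_pos: [0.5098, -0.0105, 0.0367]
ee_rot: [-180.0, -0.6, 165.5]
wrist_force: [-9.4, 2.5, 5.0]
grip_width: 0.0
[ 0.50989279 -0.01053027  0.0366712 ]
(319, 183, 26, 36) [[327, 183], [336, 185], [343, 198], [344, 210], [340, 218], [319, 212], [319, 195]]
```

Backing off 30 mm without lifting, so the block can be measured from the side camera (and the top one, if the arm doesn't hide it).

```bash
python3 -m creep '[[0,0.003,0,0,0],[0,0.01,0,0,0],[0,0.02,0,0,0],[0,0.032,0,0,0],[0,0.04,0,0,0]]'
python3 - <<'E'
from cell import ctrl
from h import *
out=[]
for n,b in [("side",(295,165,375,235)),("top",(310,185,390,255))]:
    c=ctrl.read_camera(n);np.savez(f"{n}9.npz",**c);x0,y0,x1,y1=b;out.append(cv2.resize(c["pixels"][y0:y1,x0:x1,::-1],(400,350),interpolation=cv2.INTER_CUBIC))
    k=biggest(brass(c,(280,150,400,260)));print(n,cv2.boundingRect(k),cv2.approxPolyDP(cv2.convexHull(k),1.8,True).reshape(-1,2).tolist())
cv2.imwrite("pics/c9.png",np.hstack(out));print(ctrl.observe()["tool_pos"])
E
```

```text
t: 17.3
tool_pos: [0.4745, -0.0013, 0.0382]
ee_rot: [-180.0, -0.0, 165.5]
wrist_force: [-0.7, -0.2, 0.3]
grip_width: 0.0
side (319, 183, 29, 36) [[327, 183], [347, 188], [346, 206], [340, 218], [319, 212], [319, 195]]
top (333, 207, 35, 34) [[340, 207], [367, 214], [360, 240], [333, 233]]
[ 0.47401302 -0.00113035  0.03798883]
```

View pics/c9.png

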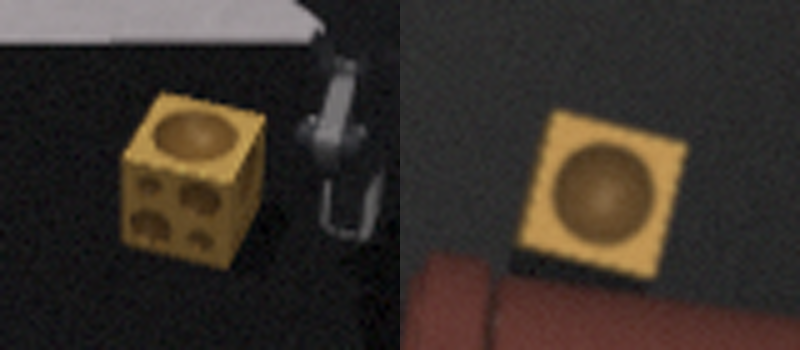

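The block stands flat with the large cup up. Top-view face corners are about (340.5,206.5), (367.5,214), (361,240.5) and (333.5,234). Side-view corners are about (319.4,195.4), (327.6,183.6), (348.4,187.6) and (342.4,201.8).

Run:
```python
from h import *
T=dict(np.load("top9.npz"));S=dict(np.load("side9.npz"))
t=[(340.5,206.5),(367.5,214),(361,240.5),(333.5,234)];s=[(319.4,195.4),(327.6,183.6),(348.4,187.6),(342.4,201.8)]
k=biggest(brass(T,(280,150,400,260)));t2=cv2.boxPoints(cv2.minAreaRect(k))+.3
M=np.array([.547,-.022]);a=np.radians(165.45);x=np.array([np.cos(a),np.sin(a)]);y=np.array([np.sin(a),-np.cos(a)])
for n,c,p in(("top",T,t),("topbox",T,t2),("side",S,s)):
    Q=plane(c,p,.054);C=Q.mean(0)[:2];d=Q[0]+Q[1]-Q[2]-Q[3];print(n,C,"yaw",np.degrees(np.arctan2(d[1],d[0])),"to mat centre tool x,y",(M-C)@x,(M-C)@y)
print("heights",[tri(T,a,S,b)[0][2].round(4) for a,b in zip(t,s)])
```

```text
top [ 0.5431898  -0.01942413] yaw -14.606548776566145 to mat centre tool x,y -0.004335127007443769 -0.0015360405167170273
topbox [ 0.54321498 -0.01840714] yaw 75.77216861139047 to mat centre tool x,y -0.004566241340725485 -0.0025267459498154194
side [ 0.54157786 -0.02099128] yaw -14.94853298988833 to mat centre tool x,y -0.005501664234531944 0.00038580877587366443
heights [np.float64(0.0576), np.float64(0.0534), np.float64(0.0556), np.float64(0.0548)]
```

Still about 5 mm short along the push, and within 2 mm sideways. One more slow push of 5 mm, then retreat.

```bash
python3 -m creep '[[0,-0.005,0,0,0],[0,-0.013,0,0,0],[0,-0.021,0,0,0],[0,-0.027,0,0,0],[0,-0.031,0,0,0]]'
python3 -m creep '[[0,-0.002,0,0,0],[0,-0.004,0,0,0],[0,-0.006,0,0,0],[0,-0.007,0,0,0],[0,-0.008,0,0,0]]'
python3 -m creep '[[0,-0.001,0,0,0],[0,-0.0025,0,0,0],[0,-0.004,0,0,0],[0,-0.0055,0,0,0],[0,-0.006,0,0,0]]'
python3 -m creep '[[0,0.003,0,0,0],[0,0.01,0,0,0],[0,0.022,0,0,0],[0,0.034,0,-0.003,0],[0,0.045,0,-0.01,0]]'
python3 -m creep '[[0,0.005,0,-0.01,0],[0,0.012,0,-0.03,0],[0,0.02,0,-0.055,0],[0,0.025,0,-0.075,0],[0,0.025,0,-0.085,0]]'
python3 -m creep '[[0,0,0,0,0],[0,0,0,0,0]]'
python3 - <<'E'
from cell import ctrl
from h import *
o={}
for n in("side","top"):
    c=ctrl.read_camera(n);np.savez(f"{n}10.npz",**c);o[n]=c
T=o["top"];k=biggest(brass(T,(280,150,400,260)));t2=cv2.boxPoints(cv2.minAreaRect(k))+.3;Q=plane(T,t2,.054);print(cv2.boundingRect(k),Q.mean(0),Q.round(4).tolist())
k=biggest(brass(o["side"],(280,150,400,260)));print(cv2.approxPolyDP(cv2.convexHull(k),1.8,True).reshape(-1,2).tolist())
cv2.imwrite("pics/c10.png",np.hstack([cv2.resize(o[n]["pixels"][120:320,200:440,::-1],(396,330),interpolation=cv2.INTER_CUBIC) for n in("side","top")]))
E
```

```text
t: 17.9
tool_pos: [0.5071, -0.0097, 0.0385]
ee_rot: [180.0, 0.0, 165.5]
wrist_force: [-0.8, -0.1, -0.0]
grip_width: -0.0001
t: 18.4
tool_pos: [0.5098, -0.0104, 0.0373]
ee_rot: [-180.0, -0.5, 165.5]
wrist_force: [-8.3, 2.4, 6.1]
grip_width: -0.0004
t: 18.9
tool_pos: [0.5141, -0.0115, 0.0367]
ee_rot: [-180.0, -0.7, 165.5]
wrist_force: [-9.5, 2.0, 5.5]
grip_width: 0.0002
t: 19.4
tool_pos: [0.474, -0.0012, 0.048]
ee_rot: [-180.0, -0.1, 165.5]
wrist_force: [0.1, -0.4, 0.1]
grip_width: 0.0001
t: 19.9
tool_pos: [0.4524, 0.0047, 0.1359]
ee_rot: [180.0, 0.3, 165.5]
wrist_force: [-0.1, -0.2, 0.0]
grip_width: 0.0
t: 20.1
tool_pos: [0.4516, 0.0046, 0.1332]
ee_rot: [180.0, 0.0, 165.5]
wrist_force: [-0.1, -0.8, -0.1]
grip_width: -0.0001
(334, 204, 34, 35) [ 0.54764908 -0.01979054  0.054     ] [[0.5284, 0.013, 0.054], [0.5801, -0.0003, 0.054], [0.5669, -0.0527, 0.054], [0.5152, -0.0391, 0.054]]
[[325, 183], [345, 187], [344, 205], [338, 217], [318, 212], [317, 195]]
```

View pics/c10.png

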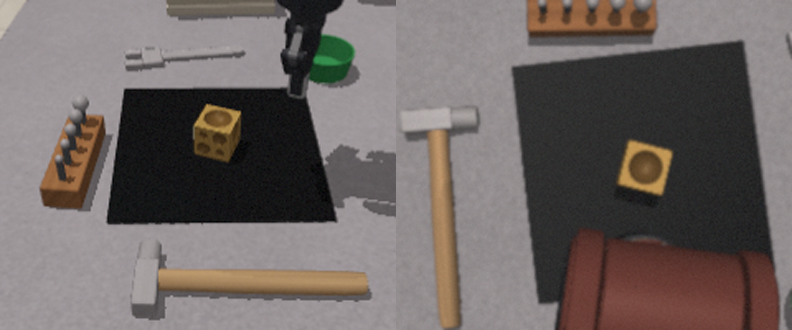

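Both views show the block flat, cup up, at top pixel about (350,221). Its centre is (0.548,-0.020) against the mat's (0.547,-0.022), and everything around the mat is where it was. Handing in.

```bash
python3 -c "
from cell import ctrl
print(ctrl.hand_in(), ctrl.observe()['wrist_force'])"
```

```text
the job is handed in; nothing more can be done
the job is handed in; nothing more can be done
```

I tipped the block toward the robot with the closed fingertips on the rim above the large cup. I then slid it about 80 mm back out along its own axis to the middle of the mat and handed the job in at about 20 s.

**Final checks:** before the hand-in, the large cup faced straight up and the block stood flat. Its centre measured (0.548, -0.020) m and the mat's (0.547, -0.022) m, about 2 mm apart with cameras good to about 2 mm. The side and top readings of the block differed by up to 2 mm. The block sits turned about 20° to the mat's edges. The hammer, wrench, tub and punch stand looked unmoved, and the gripper was clear of everything.

**What went wrong on the way:**
- **Low pushes blocked:** two pushes with the tips 9 and 15 mm above the mat did not move the block. On the first, a finger knuckle rested on the block's top edge, with about 18 N sideways and 18 N vertical; on the second I assumed the same. I backed off both times.
- **Pushed higher than advised:** I then pushed with the tips about 18 mm up, above the 15 mm you advised. The moves allow no tilting, so the gripper could not lean back. The block slid steadily at about 10 N and stayed flat.

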